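# Load the feedthrough housing: brass ring, then white ring

### The job

Assemble the feedthrough in the round aluminium housing: first set the brass flanged ring into its bore, flange down, then lower the white ring over the brass neck into the same bore so that it sits on the flange. Both must be fully home and upright; leave the black ring where it stands.

Things in the scene. Friction and masses are not known exactly. Their poses are not given: they have to be found in the camera images.
- housing_seat (a point): Centre of the bore's flat floor in the fixed round aluminium housing (a short cup with a flared mouth on a bolted round foot of 96 mm diameter), 6 mm above the bench; z up along the bore. The bore is 60 mm in diameter, straight for 16 mm above the floor, then flares to about 74 mm at the rim, 24 mm above the floor (30 mm above the bench); the rim is 82 mm across outside.
- brass_ring: Brass flanged ring, 0.26 kg, loose, standing upright on its flange: flange 54 mm in diameter and 8 mm thick at the bottom, above it a neck 28 mm in diameter up to a total height of 50 mm, with a chamfered top and an 18 mm hole down the middle (grip the neck from outside, not the hole). Origin: centre of the underside; z up. When home, its underside lies on the bore's floor and the top 26 mm of the neck stands above the rim.
- white_ring: Plain white insulating ring (a short tube), 0.09 kg, loose, standing upright: outside diameter 52 mm, hole 38 mm, height 40 mm. Origin: centre of the underside; z up. When home on the brass flange (8 mm above the bore's floor), its top 24 mm stands above the housing's rim.
- black_ring: Spare black ring of exactly the white ring's shape and size (52 mm outside, 38 mm hole, 40 mm high), standing upright on the bench; not needed. Origin: centre of the underside; z up. Behind the rings and left of the housing stands a big white cylinder instrument, 290 mm high, front at x = 0.50, y from 0 to -0.30: carry things round its right front corner, past (0.42, -0.33).
There are look-alikes about, which are no part of the job. What is shaped like the white_ring but orange is not meant.

How it is judged:
By the outcome, as a careful person would: the job done as asked, in the order asked, and still so for the second after the job is handed in, with the robot touching nothing.
It also fails if it takes over 54 s, if anything falls off the work surface, if the arm or the gripper's body presses on something with over 40 N, if the wrist force passes 120 N, or if a joint passes its speed limit or range.

### The arm

A 6-joint arm with a two-finger parallel gripper is mounted at the origin on a cart in front of the work surface, level with it; the furniture and walls round the work are solid. World frame = base frame: x ahead of the robot, y to its left, z up, the work surface at z = 0. Lengths are in m, angles in rad, forces in N, time in s.
With the tool pointing down it reaches from about 0.375 to 0.825 m from the base axis. Payload 5.5 kg.
Tool frame: the origin (TCP) lies midway between the tips of the shut fingers; the grasp point (between the pads) lies 19 mm behind it; z points along the fingers, y is the line along which they close (so a half turn about z gives the same grasp; the last joint's range is limited). The gripper opens to 85 mm and grips with 20 to 120 N. Pads are 22 mm wide; open, the fingers measure 114 mm over their backs; the gripper's body (76 mm by 85 mm) begins 54 mm behind the grasp point. The pads swing forward as they close: fully open they stand 13 mm farther back than shut.
Start: joints at [1.309, 0.314, -0.047, 1.21, 0, 1.571], TCP at [0.155, 0.58, 0.231] pointing down, gripper open.
Joint ranges: [-2.67, 2.67], [-0.69, 1.73], [-1.03, 1.25], [-2.08, 2.16], [-1.42, 1.45], [-3.14, 3.14]. Speed limits (rad/s): [2.39, 2.39, 3.01, 3.14, 3.14, 3.14].

### API

Orientations are given as a unit quaternion [x, y, z, w].
In Python, from plant import robot, cams, sign_off gives the robot as it stands.
- The arm moves only by the tool carry_out, never from a script. Its argument "targets" is a list of rows, each an object of numbers: "rx", "ry", "rz": the turn, a rotation vector about the world's x, y, z in degrees; "tx", "ty", "tz": the shift along the world's x, y, z in m; "gripper": the closure in counts, from 0 (fully open) to 255 (shut). A call has 1 to 10 rows; each row is the pose to reach, as a shift and turn from the pose commanded when the call began; what a row does not reach only later rows make up. A row lasts 1/8 s, in which the tool goes at most 62.5 mm and 10.7 degrees, less where a joint would pass 70% of its speed; a pose out of reach is approached as far as the arm can. A call with a gripper value outside its range is refused whole. The fingers move at their own pace and stop on an object; "squeeze" is the grip in N (left out, the last holds). Time passes only in rows, so rows that repeat a pose let the fingers close. It gives the time, the measured TCP pose, the force, the opening and the grip force at its end, in the units of the state.
- robot.get_obs(): the state, without advancing time (a new reading comes with each control period).
- cams.snapshot(name): name is "side" or "top" or "wrist"; returns a dict with "pixels" (400x640x3 uint8, red, green, blue), "range_z" (400x640 float32, m along the optical axis (not along the pixel's ray), 0 where there is no reading), "intrinsics" (3x3 intrinsics, pixels), "R" (3x3) and "t" (3): a world point X has camera coordinates R X + t. Camera axes: x right, y down, z forward; pixel columns grow to the right and rows downward; lengths in m; the calibration is good to about 2 mm. A picture is of the moment at which its call begins.
- sign_off(): hands the job in; it is judged then, once.
The state is a dict: "clock": time; "joint_positions": joint angles; "qd": joint speeds; "tau": joint torques, N m; "ee_pos": TCP position; "tool_rot": TCP orientation; "ft_force": force on the tool from outside, world axes, zero at the start; "moment": the same for the moment, N m; "finger_gap": finger opening in m; "finger_force": force on a finger pad.
Only numpy, scipy, OpenCV 4.12 (cv2) and the standard library are available. Lean on these libraries where they do the work, as an engineer would, in place of code of your own. Each camera call takes 0.05 s, during which the arm holds its last target. There are 200 camera calls.

## Working session

There is one attempt and no reset: what is moved stays moved. The work goes in short steps, Python scripts to look and compute and a tool call to move; the robot and the scene stay as the last step left them, time stands still between calls to the robot, and variables do not carry over. Pictures are saved under pics/ and viewed, at most 12 in all, crops included, and the job is handed in when it is done.

Besides the shell and the picture viewer there is one more tool, called after "Request:" as name(argument=value, ...) on one line, values as JSON. carry_out: Moves the arm, as the interface text tells. Its arguments: {"type":"object","properties":{"targets":{"type":"array"},"squeeze":{"type":"number"}},"required":["targets"]}

```bash
mkdir -p pics; cat > h.py <<'E'
import numpy as np, cv2
from plant import robot, cams, sign_off
def snap(n,f=None):
    s=cams.snapshot(n)
    if f: cv2.imwrite('pics/'+f,s['pixels'][:,:,::-1])
    return s
def world(s):
    K,R,t,z=s['intrinsics'],s['R'],s['t'],s['range_z']
    v,u=np.mgrid[:z.shape[0],:z.shape[1]]
    c=np.stack([(u-K[0,2])/K[0,0]*z,(v-K[1,2])/K[1,1]*z,z],-1)
    return (c-t)@R
def ray(s,u,v,h):
    d=np.linalg.inv(s['intrinsics'])@[u,v,1]; d=s['R'].T@d; o=-s['R'].T@s['t']
    return o+d*(h-o[2])/d[2]
E
python3 - <<'E'
from h import *
for n in('side','top'):
    s=snap(n,n+'0.png'); print(n,-s['R'].T@s['t'],s['R'][2])
print(robot.get_obs())
E
```

```text
side [ 0.60739794 -0.96400196  0.76211683] [-0.00509113  0.74795153 -0.66373382]
top [ 0.43139199 -0.17455331  1.07102838] [ 0.150698    0.00493522 -0.98856753]
{'clock': 0.1, 'joint_positions': array([ 1.30899643e+00,  3.14160054e-01, -4.79954263e-02,  1.21018852e+00,
       -1.38444701e-05,  1.57080009e+00]), 'qd': array([-0.00053641, -0.00319926,  0.00241944,  0.00027745, -0.00014026,
        0.0003218 ]), 'tau': array([-2.12650534e-04, -5.40768278e+01,  3.40541053e+01,  1.11286319e-02,
        3.54982774e-05,  1.45854835e-05]), 'ee_pos': array([0.15516031, 0.57904729, 0.23051077]), 'tool_rot': array([ 1.30528263e-01,  9.91444287e-01, -7.68118693e-04, -9.41415100e-05]), 'ft_force': array([-0.86649817,  0.38667955, -0.48978865]), 'moment': array([-0.03384306,  0.00842019, -0.02155593]), 'finger_force': 0.0, 'finger_gap': 0.08568913959001173}
```

View pics/side0.png

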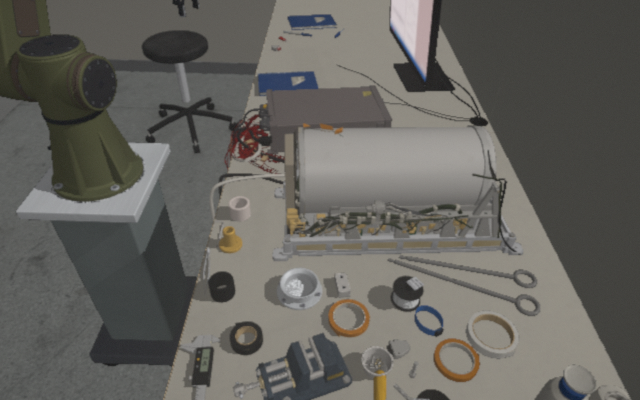

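View pics/top0.png

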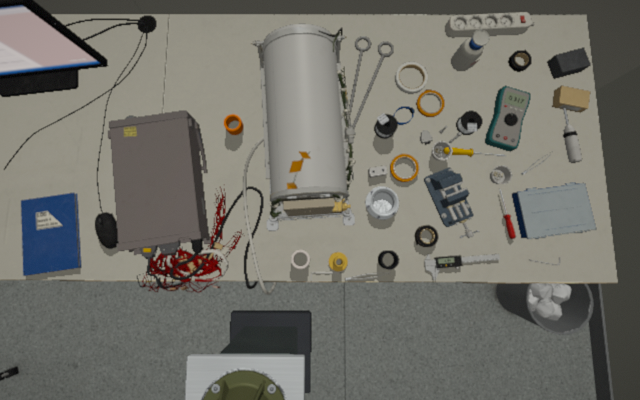

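Side view: white ring (240,208), brass (231,238), black (222,287), housing (300,288). Top view: white (300,259), brass (339,262), black (388,260), housing (381,202). Next I'll measure them from both views.

```bash
python3 - <<'E'
from h import *
P={'white':[(300,259),(240,208)],'brass':[(339,262),(231,238)],'black':[(388,260),(222,287)],'hous':[(381,202),(300,288)]}
T,S=snap('top'),snap('side')
for k,p in P.items():
    for s,n,(u,v),r in((T,'top',p[0],22),(S,'side',p[1],28)):
        w=world(s)[v-r:v+r,u-r:u+r].reshape(-1,3); ok=s['range_z'][v-r:v+r,u-r:u+r].ravel()>0
        w=w[ok&(w[:,2]>0.012)&(w[:,2]<0.08)]
        top=np.percentile(w[:,2],95)
        t=w[w[:,2]>top-.005]
        (cx,cy),rad=cv2.minEnclosingCircle(t[:,:2].astype(np.float32)*1000)
        print(k,n,len(w),'top z %.4f'%top,'circ',np.round([cx,cy,rad],1),'bbox',np.round(np.r_[t[:,:2].min(0),t[:,:2].max(0)]*1000),np.round(np.median(t,0),4))
    
E
python3 - <<'E'
import cv2
a=cv2.imread('pics/top0.png')[180:280,280:420];b=cv2.imread('pics/side0.png')[190:310,190:330]
a=cv2.resize(a,None,fx=4,fy=4);b=cv2.resize(b[:100],None,fx=4,fy=4) if 0 else cv2.resize(b,(467,400))
cv2.imwrite('pics/c.png',cv2.resize(cv2.hconcat([a,b]),(800,312)))
E
```

```text
white top 141 top z 0.0418 circ [ 414.1 -148.9   25.7] bbox [ 389. -173.  437. -124.] [ 0.413  -0.1483  0.0392]
white side 553 top z 0.0490 circ [ 405.1 -254.2   14.3] bbox [ 391. -267.  419. -241.] [ 0.4053 -0.2556  0.0481]
brass top 69 top z 0.0502 circ [ 407.6 -253.4   13.8] bbox [ 395. -267.  419. -240.] [ 0.4058 -0.253   0.0484]
brass side 361 top z 0.0496 circ [ 405.1 -254.2   14.3] bbox [ 391. -267.  419. -241.] [ 0.4053 -0.2548  0.0481]
black top 193 top z 0.0415 circ [ 413.6 -389.9   25.8] bbox [ 390. -414.  438. -365.] [ 0.414  -0.3915  0.0394]
black side 545 top z 0.0411 circ [ 410.9 -389.9   26.9] bbox [ 387. -416.  437. -364.] [ 0.4118 -0.392   0.0396]
hous top 321 top z 0.0320 circ [ 574.2 -380.9   40.3] bbox [ 534. -421.  613. -342.] [ 0.5766 -0.385   0.0293]
hous side 583 top z 0.0312 circ [ 571.1 -379.3   41.4] bbox [ 532. -420.  610. -341.] [ 0.5713 -0.373   0.029 ]
```

View pics/c.png

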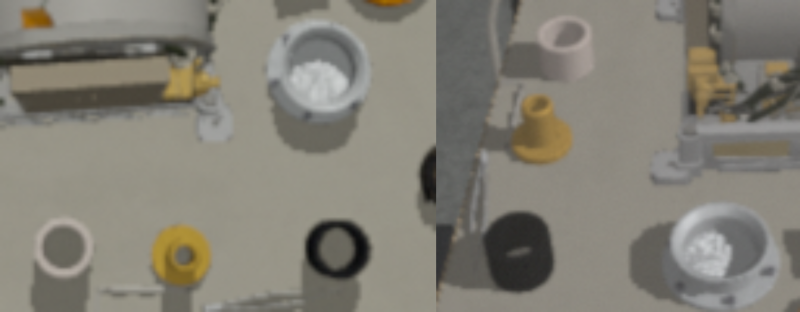

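Close-up: the brass, white and black rings stand clear. Inside the housing bore, around top (358,200), there is a crumpled white thing, probably a wipe, that would block the flange. I'll go there with the wrist camera.

Request:
carry_out(targets=[{"tx": 0.205,"ty": -0.33,"tz": 0.07},{"tx": 0.205,"ty": -0.33,"tz": 0.07},{"tx": 0.205,"ty": -0.33,"tz": 0.07},{"tx": 0.205,"ty": -0.33,"tz": 0.07},{"tx": 0.205,"ty": -0.33,"tz": 0.07},{"tx": 0.205,"ty": -0.33,"tz": 0.07},{"tx": 0.205,"ty": -0.33,"tz": 0.07}])

```text
$.targets[0]: bad value
```

Request:
carry_out(targets=[{"tx": 0.04,"ty": -0.58},{"tx": 0.04,"ty": -0.58},{"tx": 0.04,"ty": -0.58},{"tx": 0.04,"ty": -0.58},{"tx": 0.04,"ty": -0.58},{"tx": 0.04,"ty": -0.58},{"tx": 0.04,"ty": -0.58},{"tx": 0.04,"ty": -0.58},{"tx": 0.04,"ty": -0.58},{"tx": 0.04,"ty": -0.58}])

```text
$.targets[0]: bad value
```

Request:
carry_out(targets=[{"tx": 0.12,"ty": -0.05,"tz": -0.04},{"tx": 0.12,"ty": -0.05,"tz": -0.04},{"tx": 0.12,"ty": -0.05,"tz": -0.04}])

```text
$.targets[0]: bad value
```

```bash
python3 - <<'E'
from h import *
s=snap('wrist','w1.png'); print(-s['R'].T@s['t'],s['R'])
o=robot.get_obs(); print(o['ee_pos'],o['tool_rot'],o['joint_positions'])
E
```

```text
[0.08252187 0.59941525 0.37429051] [[ 2.58322297e-01  9.66058503e-01 -7.47723469e-04]
 [ 9.22702095e-01 -2.46499452e-01  2.96409960e-01]
 [ 2.86165048e-01 -7.72592276e-02 -9.55060510e-01]]
[0.15524852 0.57929974 0.23089526] [ 1.30536450e-01  9.91443429e-01 -4.01830424e-04 -3.95453263e-05] [ 1.30897030e+00  3.13873189e-01 -4.75109228e-02  1.21021932e+00
 -2.64979105e-05  1.57079041e+00]
```

View pics/w1.png

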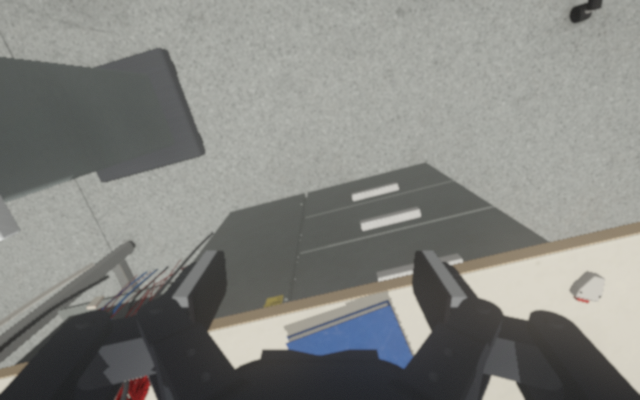

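The arm has not moved: the wrist picture still shows the floor and table edge, with the fingers at the bottom. Rows seem to need every field, so I'll send complete ones.

Request:
carry_out(targets=[{"rx": 0,"ry": 0,"rz": 0,"tx": 0.205,"ty": -0.33,"tz": 0.07,"gripper": 0},{"rx": 0,"ry": 0,"rz": 0,"tx": 0.205,"ty": -0.33,"tz": 0.07,"gripper": 0},{"rx": 0,"ry": 0,"rz": 0,"tx": 0.205,"ty": -0.33,"tz": 0.07,"gripper": 0},{"rx": 0,"ry": 0,"rz": 0,"tx": 0.205,"ty": -0.33,"tz": 0.07,"gripper": 0},{"rx": 0,"ry": 0,"rz": 0,"tx": 0.205,"ty": -0.33,"tz": 0.07,"gripper": 0},{"rx": 0,"ry": 0,"rz": 0,"tx": 0.205,"ty": -0.33,"tz": 0.07,"gripper": 0},{"rx": 0,"ry": 0,"rz": 0,"tx": 0.205,"ty": -0.33,"tz": 0.07,"gripper": 0}])

```text
clock: 1.12
ee_pos: [0.3617, 0.247, 0.3022]
tool_rot: [0.132, 0.991, 0.0, 0.001]
ft_force: [-0.4, 0.9, 0.8]
finger_gap: 0.0856
finger_force: 0.0
```

Request:
carry_out(targets=[{"rx": 0,"ry": 0,"rz": 0,"tx": 0.04,"ty": -0.58,"tz": 0,"gripper": 0},{"rx": 0,"ry": 0,"rz": 0,"tx": 0.04,"ty": -0.58,"tz": 0,"gripper": 0},{"rx": 0,"ry": 0,"rz": 0,"tx": 0.04,"ty": -0.58,"tz": 0,"gripper": 0},{"rx": 0,"ry": 0,"rz": 0,"tx": 0.04,"ty": -0.58,"tz": 0,"gripper": 0},{"rx": 0,"ry": 0,"rz": 0,"tx": 0.04,"ty": -0.58,"tz": 0,"gripper": 0},{"rx": 0,"ry": 0,"rz": 0,"tx": 0.04,"ty": -0.58,"tz": 0,"gripper": 0},{"rx": 0,"ry": 0,"rz": 0,"tx": 0.04,"ty": -0.58,"tz": 0,"gripper": 0},{"rx": 0,"ry": 0,"rz": 0,"tx": 0.04,"ty": -0.58,"tz": 0,"gripper": 0},{"rx": 0,"ry": 0,"rz": 0,"tx": 0.04,"ty": -0.58,"tz": 0,"gripper": 0},{"rx": 0,"ry": 0,"rz": 0,"tx": 0.04,"ty": -0.58,"tz": 0,"gripper": 0}])

```text
clock: 2.38
ee_pos: [0.3999, -0.3335, 0.3006]
tool_rot: [0.132, 0.991, -0.0, -0.0]
ft_force: [-0.5, 0.9, -0.1]
finger_gap: 0.0854
finger_force: 0.0
```

Request:
carry_out(targets=[{"rx": 0,"ry": 0,"rz": 0,"tx": 0.12,"ty": -0.05,"tz": -0.06,"gripper": 0},{"rx": 0,"ry": 0,"rz": 0,"tx": 0.12,"ty": -0.05,"tz": -0.06,"gripper": 0},{"rx": 0,"ry": 0,"rz": 0,"tx": 0.12,"ty": -0.05,"tz": -0.06,"gripper": 0}])

```text
clock: 2.75
ee_pos: [0.5217, -0.3797, 0.2381]
tool_rot: [0.13, 0.992, 0.001, -0.002]
ft_force: [0.1, -0.2, -0.3]
finger_gap: 0.0856
finger_force: 0.0
```

```bash
python3 - <<'E'
from h import *
s=snap('wrist','w2.png'); print(-s['R'].T@s['t'])
o=robot.get_obs(); print(o['ee_pos'],o['joint_positions'])
w=world(s); m=(s['range_z']>0)
c=np.array([.572,-.380]); d=np.hypot(w[...,0]-c[0],w[...,1]-c[1])
b=m&(d<.027)&(w[...,2]<.1); p=w[b]; print(len(p),np.percentile(p[:,2],[2,10,50,90,98]))
sat=s['pixels'].min(-1)
q=p[p[:,2]>.012]; print(len(q),q.min(0),q.max(0),q.mean(0))
r=w[m&(w[...,2]>.026)&(w[...,2]<.034)&(d<.05)]; print('rim',len(r),cv2.minEnclosingCircle((r[:,:2]*1000).astype(np.float32)),r[:,2].mean())
E
```

```text
[ 0.44936034 -0.36010177  0.38191234]
[ 0.52211935 -0.37981761  0.23796207] [-6.29184634e-01  4.02615936e-01  9.40172428e-02  1.26574913e+00
  5.26918191e-04 -3.69035978e-01]
1386 [0.0056164  0.00612724 0.00709611 0.00805802 0.00862911]Traceback (most recent call last):
  File "<stdin>", line 8, in <module>
    return umr_minimum(a, axis, None, out, keepdims, initial, where)
ValueError: zero-size array to reduction operation minimum which has no identity
```

View pics/w2.png

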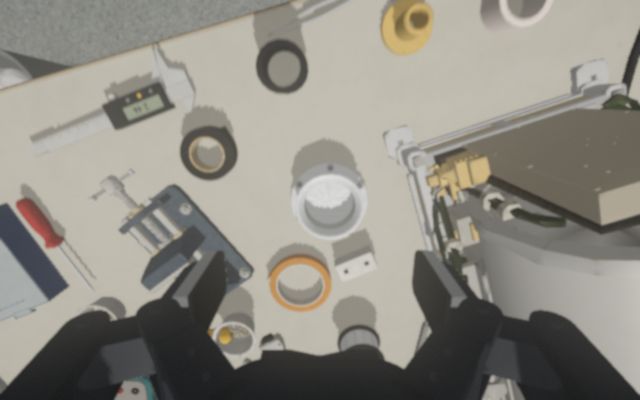

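The wrist view shows the housing at (330,203). The depth over the bore is 6–9 mm everywhere, so the bore is empty and the white patch is only light on the floor. I'll fit the rim circle, and the brass neck, from here too.

```bash
cat >> h.py <<'E'
from scipy.optimize import least_squares
def circ(p,c,r):
    # robust circle fit, mm
    p=p[:,:2]*1000
    f=least_squares(lambda a:np.hypot(p[:,0]-a[0],p[:,1]-a[1])-a[2],[c[0]*1000,c[1]*1000,r],loss='soft_l1')
    return np.round(f.x,1)
def at(s,c,R,lo,hi):
    w=world(s); d=np.hypot(w[...,0]-c[0],w[...,1]-c[1])
    return w[(s['range_z']>0)&(d<R)&(w[...,2]>lo)&(w[...,2]<hi)]
E
python3 - <<'E'
from h import *
for n in('wrist','top','side'):
    s=snap(n)
    p=at(s,(.572,-.38),.05,.024,.036); print(n,'rim annulus mid (r~39)',circ(p,(.572,-.38),39),len(p),p[:,2].max().round(4),cv2.minEnclosingCircle((p[:,:2]*1000).astype(np.float32)))
    p=at(s,(.406,-.254),.022,.043,.06)
    if len(p): print(n,'brass top',len(p),np.percentile(p[:,2],95),cv2.minEnclosingCircle((p[:,:2]*1000).astype(np.float32)))
    p=at(s,(.406,-.254),.032,.003,.014)
    if len(p): print(n,'flange',len(p),cv2.minEnclosingCircle((p[p[:,2]>.005][:,:2]*1000).astype(np.float32)))
s=snap('wrist'); g=cv2.cvtColor(s['pixels'],cv2.COLOR_RGB2HSV)
m=cv2.inRange(g[:,370:450],(15,100,80),(35,255,255)); m[70:]=0
cs,_=cv2.findContours(m,cv2.RETR_EXTERNAL,cv2.CHAIN_APPROX_NONE); c=max(cs,key=cv2.contourArea);print(cv2.boundingRect(c))
E
```

```text
wrist rim annulus mid (r~39) [ 572.2 -378.9   35.6] 1558 0.0328 ((572.9609985351562, -379.02093505859375), 40.41780471801758)
wrist brass top 574 0.051863336788380454 ((406.3506774902344, -251.79551696777344), 14.131218910217285)
wrist flange 1294 ((406.52264404296875, -251.62374877929688), 27.023611068725586)
top rim annulus mid (r~39) [ 573.9 -381.1   36.5] 173 0.0329 ((573.7764892578125, -380.6892395019531), 40.18233871459961)
top brass top 53 0.05192913826860819 ((407.2546081542969, -253.3380584716797), 14.011063575744629)
top flange 209 ((405.12994384765625, -253.74566650390625), 28.298093795776367)
side rim annulus mid (r~39) [ 571.4 -381.6   36.2] 363 0.0332 ((572.1570434570312, -379.0319519042969), 41.91481399536133)
side brass top 85 0.05088919227602995 ((405.2149658203125, -254.41339111328125), 14.25045108795166)
side flange 229 ((403.5458984375, -254.9013214111328), 28.78721046447754)
(12, 0, 50, 54)
```

Request:
carry_out(targets=[{"rx": 0,"ry": 0,"rz": 0,"tx": -0.1,"ty": 0.04,"tz": -0.06,"gripper": 0},{"rx": 0,"ry": 0,"rz": 0,"tx": -0.1,"ty": 0.04,"tz": -0.06,"gripper": 0},{"rx": 0,"ry": 0,"rz": 0,"tx": -0.116,"ty": 0.127,"tz": -0.118,"gripper": 0},{"rx": 0,"ry": 0,"rz": 0,"tx": -0.116,"ty": 0.127,"tz": -0.118,"gripper": 0},{"rx": 0,"ry": 0,"rz": 0,"tx": -0.116,"ty": 0.127,"tz": -0.118,"gripper": 0}])

```text
clock: 3.62
ee_pos: [0.4013, -0.2504, 0.123]
tool_rot: [0.13, 0.992, 0.001, -0.001]
ft_force: [1.2, 0.2, -0.1]
finger_gap: 0.0855
finger_force: 0.0
```

```bash
python3 - <<'E'
from h import *
s=snap('wrist','w3.png'); print(robot.get_obs()['ee_pos'])
for a in((.022,.043,.06),(.032,.004,.014)):
    p=at(s,(.406,-.253),*a)
    if len(p): print(len(p),np.percentile(p[:,2],95),cv2.minEnclosingCircle((p[:,:2]*1000).astype(np.float32)))
E
```

```text
[ 0.40321058 -0.25244507  0.12423763]
806 0.05163639092944404 ((406.1689147949219, -251.60159301757812), 14.167691230773926)
1851 0.010370809467526105 ((402.6450500488281, -250.5263671875), 29.367290496826172)
```

Request:
carry_out(targets=[{"rx": 0,"ry": 0,"rz": 0,"tx": 0.003,"ty": 0,"tz": -0.05,"gripper": 0},{"rx": 0,"ry": 0,"rz": 0,"tx": 0.003,"ty": 0,"tz": -0.08,"gripper": 0},{"rx": 0,"ry": 0,"rz": 0,"tx": 0.003,"ty": 0,"tz": -0.101,"gripper": 0},{"rx": 0,"ry": 0,"rz": 0,"tx": 0.003,"ty": 0,"tz": -0.101,"gripper": 0},{"rx": 0,"ry": 0,"rz": 0,"tx": 0.003,"ty": 0,"tz": -0.101,"gripper": 160},{"rx": 0,"ry": 0,"rz": 0,"tx": 0.003,"ty": 0,"tz": -0.101,"gripper": 255},{"rx": 0,"ry": 0,"rz": 0,"tx": 0.003,"ty": 0,"tz": -0.101,"gripper": 255},{"rx": 0,"ry": 0,"rz": 0,"tx": 0.003,"ty": 0,"tz": -0.101,"gripper": 255},{"rx": 0,"ry": 0,"rz": 0,"tx": 0.003,"ty": 0,"tz": -0.101,"gripper": 255}], squeeze=60)

```text
clock: 4.8
ee_pos: [0.408, -0.2537, 0.0234]
tool_rot: [0.13, 0.991, -0.0, 0.001]
ft_force: [-1.8, 0.8, 8.0]
finger_gap: 0.026
finger_force: 58.6
```

Request:
carry_out(targets=[{"rx": 0,"ry": 0,"rz": 0,"tx": 0,"ty": 0,"tz": 0.03,"gripper": 255},{"rx": 0,"ry": 0,"rz": 0,"tx": 0,"ty": 0,"tz": 0.08,"gripper": 255},{"rx": 0,"ry": 0,"rz": 0,"tx": 0,"ty": 0,"tz": 0.08,"gripper": 255},{"rx": 0,"ry": 0,"rz": 0,"tx": 0,"ty": 0,"tz": 0.08,"gripper": 255}])

```text
clock: 5.3
ee_pos: [0.4068, -0.2532, 0.1018]
tool_rot: [0.13, 0.991, 0.0, -0.0]
ft_force: [-1.0, 1.4, -2.2]
finger_gap: 0.0261
finger_force: 59.8
```

```bash
python3 - <<'E'
from h import *
s=snap('wrist','w4.png'); o=robot.get_obs(); print(o['ee_pos'],o['finger_gap'],o['ft_force'])
S=snap('side','s4.png'); 
b=S['pixels'][150:270,160:320]; cv2.imwrite('pics/c4.png',np.hstack([cv2.resize(b,(400,300)),cv2.resize(s['pixels'],(400,300))])[:,:,::-1])
e=o['ee_pos']
w=world(S); d=np.hypot(w[...,0]-e[0],w[...,1]-e[1]); g=cv2.cvtColor(S['pixels'],cv2.COLOR_RGB2HSV)
m=cv2.inRange(g,(15,100,60),(35,255,255))>0
p=w[m&(d<.035)&(S['range_z']>0)]; print(len(p),p.min(0),p.max(0),p.mean(0))
E
```

```text
[ 0.40627697 -0.25280067  0.10110735] 0.02611743319416789 [ 0.38868147  0.67016013 -3.22735791]
301 [ 0.3790471  -0.28114312  0.07806379] [ 0.42984092 -0.22770369  0.12853386] [ 0.40957493 -0.2611241   0.09174201]
```

View pics/c4.png

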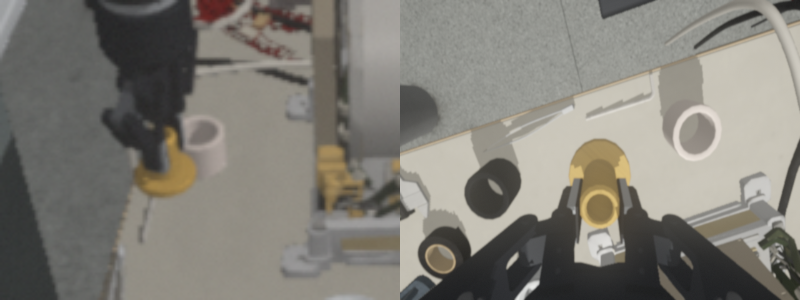

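The brass is held upright by the neck (side crop 165,170); its underside is about 22 mm below the TCP. Now I carry it round the corner.

Request:
carry_out(targets=[{"rx": 0,"ry": 0,"rz": 0,"tx": 0.015,"ty": -0.05,"tz": 0.01,"gripper": 255},{"rx": 0,"ry": 0,"rz": 0,"tx": 0.02,"ty": -0.1,"tz": 0.01,"gripper": 255},{"rx": 0,"ry": 0,"rz": 0,"tx": 0.07,"ty": -0.12,"tz": 0.01,"gripper": 255},{"rx": 0,"ry": 0,"rz": 0,"tx": 0.12,"ty": -0.127,"tz": 0.01,"gripper": 255},{"rx": 0,"ry": 0,"rz": 0,"tx": 0.15,"ty": -0.127,"tz": 0.01,"gripper": 255},{"rx": 0,"ry": 0,"rz": 0,"tx": 0.167,"ty": -0.127,"tz": 0,"gripper": 255},{"rx": 0,"ry": 0,"rz": 0,"tx": 0.167,"ty": -0.127,"tz": -0.02,"gripper": 255},{"rx": 0,"ry": 0,"rz": 0,"tx": 0.167,"ty": -0.127,"tz": -0.02,"gripper": 255}])

```text
clock: 6.4
ee_pos: [0.5715, -0.3787, 0.0785]
tool_rot: [0.131, 0.991, 0.001, -0.003]
ft_force: [-0.1, 0.3, -2.4]
finger_gap: 0.0265
finger_force: 60.0
```

```bash
cat > chk.py <<'E'
from h import *
import sys
o=robot.get_obs(); e=o['ee_pos']; print(e,o['ft_force'])
for n in('wrist','side','top'):
    s=snap(n,sys.argv[1]+n+'.png'); w=world(s); g=cv2.cvtColor(s['pixels'],cv2.COLOR_RGB2HSV)
    d=np.hypot(w[...,0]-e[0],w[...,1]-e[1]); ok=s['range_z']>0
    m=cv2.inRange(g,(15,100,60),(35,255,255))>0
    p=w[m&ok&(d<.035)]
    if len(p)>20:
        lo=np.percentile(p[:,2],3); f=p[p[:,2]<lo+.011]; print(n,'brass z',p[:,2].min().round(4),p[:,2].max().round(4),'flange',cv2.minEnclosingCircle((f[:,:2]*1000).astype(np.float32)))
    d=np.hypot(w[...,0]-.572,w[...,1]+.38)
    p=w[ok&~m&(d<.047)&(w[...,2]>.026)&(w[...,2]<.034)]
    print(n,'rim',len(p),cv2.minEnclosingCircle((p[:,:2]*1000).astype(np.float32)) if len(p) else '')
E
python3 chk.py a
```

```text
[ 0.57154891 -0.37874473  0.0785458 ] [-0.0950026   0.28910421 -2.38178358]
wrist brass z 0.0614 0.162 flange ((568.3435668945312, -377.2049560546875), 25.981016159057617)
wrist rim 2780 ((572.6295776367188, -379.3552551269531), 40.39267349243164)
side brass z 0.0105 0.1239 flange ((573.0423583984375, -379.8589172363281), 28.86775016784668)
side rim 200 ((571.7738647460938, -381.0132141113281), 40.62209701538086)
top brass z 0.0568 0.595 flange ((572.6641845703125, -356.62969970703125), 9.739104270935059)
top rim 36 ((573.4439697265625, -347.6494140625), 19.945327758789062)
```

```bash
cat > fit.py <<'E'
from h import *
def edge(p,c,r,outer=True):
    # outer(inner) edge points by angle bin, then fixed-radius circle fit (mm)
    q=p[:,:2]*1000-c; a=(np.degrees(np.arctan2(q[:,1],q[:,0]))//6).astype(int); R=np.hypot(*q.T)
    e=np.array([q[a==k][np.argmax(R[a==k])] for k in np.unique(a)])
    f=least_squares(lambda x:np.hypot(e[:,0]-x[0],e[:,1]-x[1])-r,[0,0],loss='soft_l1',f_scale=.7)
    return (f.x+c).round(1),np.abs(f.fun).mean().round(2),len(e)
E
python3 - <<'E'
from fit import *
e=robot.get_obs()['ee_pos']; c=e[:2]*1000
for n in('wrist','side'):
    s=snap(n); w=world(s); g=cv2.cvtColor(s['pixels'],cv2.COLOR_RGB2HSV); ok=s['range_z']>0
    m=cv2.inRange(g,(15,100,60),(35,255,255))>0; d=np.hypot(w[...,0]-e[0],w[...,1]-e[1])
    b=e[2]-.0225
    p=w[m&ok&(d<.035)&(abs(w[...,2]-b-.005)<.007)]; 
    print(n,'flange',edge(p,c,27),len(p),np.percentile(p[:,2],[5,95]).round(4))
    q=p[p[:,0]<e[0]] if n=='wrist' else p[p[:,1]<e[1]]
    print('  near half',edge(q,c,27), 'bbox',(q.min(0)*1000).round(1),(q.max(0)*1000).round(1))
    p=w[ok&~m&(d<.047)&(w[...,2]>.025)&(w[...,2]<.034)]; print(n,'rim',edge(p,c,41))
E
```

```text
wrist flange (array([ 572.9, -379.3]), np.float64(0.6), 33) 2530 [0.0669 0.0689]
  near half (array([ 572.9, -379. ]), np.float64(0.44), 29) bbox [ 545.4 -404.5   66. ] [ 573.7 -353.3   71.8]
wrist rim (array([ 573.6, -379.5]), np.float64(0.62), 43)
side flange (array([ 571.1, -380.8]), np.float64(1.84), 45) 265 [0.0627 0.0696]
  near half (array([ 571.6, -380.2]), np.float64(1.06), 30) bbox [ 548.4 -407.6   59.3] [ 597.  -380.6   71.4]
side rim (array([ 571.3, -379. ]), np.float64(1.39), 44)
```

View pics/awrist.png

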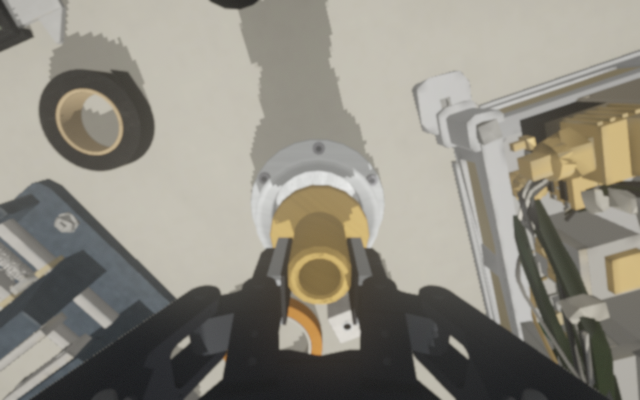

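The flange (320,220) sits centred over the housing mouth (318,205), within 1 mm. Lowering it.

Request:
carry_out(targets=[{"rx": 0,"ry": 0,"rz": 0,"tx": 0.0005,"ty": -0.0005,"tz": -0.02,"gripper": 255},{"rx": 0,"ry": 0,"rz": 0,"tx": 0.0005,"ty": -0.0005,"tz": -0.035,"gripper": 255},{"rx": 0,"ry": 0,"rz": 0,"tx": 0.0005,"ty": -0.0005,"tz": -0.045,"gripper": 255},{"rx": 0,"ry": 0,"rz": 0,"tx": 0.0005,"ty": -0.0005,"tz": -0.045,"gripper": 255}])

```text
clock: 7.15
ee_pos: [0.5738, -0.3803, 0.0356]
tool_rot: [0.131, 0.991, 0.001, -0.001]
ft_force: [-0.1, -0.2, -3.4]
finger_gap: 0.026
finger_force: 60.0
```

Request:
carry_out(targets=[{"rx": 0,"ry": 0,"rz": 0,"tx": 0,"ty": 0,"tz": -0.003,"gripper": 255},{"rx": 0,"ry": 0,"rz": 0,"tx": 0,"ty": 0,"tz": -0.005,"gripper": 255},{"rx": 0,"ry": 0,"rz": 0,"tx": 0,"ty": 0,"tz": -0.005,"gripper": 255}])

```text
clock: 7.52
ee_pos: [0.5749, -0.381, 0.0325]
tool_rot: [0.131, 0.991, -0.0, 0.0]
ft_force: [-0.0, 0.0, -3.0]
finger_gap: 0.0263
finger_force: 60.0
```

Request:
carry_out(targets=[{"rx": 0,"ry": 0,"rz": 0,"tx": -0.001,"ty": 0,"tz": -0.003,"gripper": 255},{"rx": 0,"ry": 0,"rz": 0,"tx": -0.001,"ty": 0,"tz": -0.004,"gripper": 255},{"rx": 0,"ry": 0,"rz": 0,"tx": -0.001,"ty": 0,"tz": -0.004,"gripper": 255}])

```text
clock: 7.9
ee_pos: [0.5741, -0.3812, 0.0294]
tool_rot: [0.131, 0.991, -0.0, 0.0]
ft_force: [-2.1, 1.7, 5.9]
finger_gap: 0.0261
finger_force: 61.1
```

Contact came at exactly bench height + 6 mm. Release.

Request:
carry_out(targets=[{"rx": 0,"ry": 0,"rz": 0,"tx": 0,"ty": 0,"tz": 0,"gripper": 145},{"rx": 0,"ry": 0,"rz": 0,"tx": 0,"ty": 0,"tz": 0,"gripper": 130},{"rx": 0,"ry": 0,"rz": 0,"tx": 0,"ty": 0,"tz": 0,"gripper": 120},{"rx": 0,"ry": 0,"rz": 0,"tx": 0,"ty": 0,"tz": 0.01,"gripper": 110},{"rx": 0,"ry": 0,"rz": 0,"tx": 0,"ty": 0,"tz": 0.04,"gripper": 110},{"rx": 0,"ry": 0,"rz": 0,"tx": 0,"ty": 0,"tz": 0.09,"gripper": 60},{"rx": 0,"ry": 0,"rz": 0,"tx": 0,"ty": 0,"tz": 0.12,"gripper": 0}])

```text
clock: 8.78
ee_pos: [0.5748, -0.3816, 0.1519]
tool_rot: [0.131, 0.991, -0.001, 0.002]
ft_force: [1.2, 0.3, -0.1]
finger_gap: 0.0811
finger_force: 0.0
```

```bash
cat > b.py <<'E'
from fit import *
import sys
for n in('wrist','side','top'):
    s=snap(n,sys.argv[1]+n+'.png'); w=world(s); g=cv2.cvtColor(s['pixels'],cv2.COLOR_RGB2HSV); ok=s['range_z']>0
    m=cv2.inRange(g,(15,100,60),(35,255,255))>0; d=np.hypot(w[...,0]-.572,w[...,1]+.38)
    p=w[ok&m&(d<.045)&(w[...,2]<.08)]
    if len(p)<10: continue
    t=p[p[:,2]>.047]; f=p[p[:,2]<.022]
    print(n,'neck top z',np.percentile(p[:,2],[50,97]).round(4),cv2.minEnclosingCircle((t[:,:2]*1000).astype(np.float32)),'flange',len(f),np.median(f[:,2]).round(4) if len(f) else '')
    p=w[ok&~m&(d<.047)&(w[...,2]>.025)&(w[...,2]<.034)]; print('   rim',edge(p,np.array([572,-380]),41))
print(robot.get_obs()['ee_pos'])
E
python3 b.py b
```

```text
wrist neck top z [0.0154 0.0575] ((572.2539672851562, -379.76470947265625), 13.890203475952148) flange 1165 0.015
   rim (array([ 572.8, -379.1]), np.float64(0.93), 60)
side neck top z [0.0242 0.0562] ((571.5451049804688, -383.91217041015625), 13.484877586364746) flange 202 0.0141
   rim (array([ 571.1, -380.1]), np.float64(1.81), 60)
top neck top z [0.0148 0.0558] ((577.261962890625, -375.48370361328125), 11.774755477905273) flange 90 0.0135
   rim (array([ 572.8, -383.1]), np.float64(2.0), 23)
[ 0.57528822 -0.3819316   0.15135729]
```

Brass is home (neck top 56 mm, flange top 14 mm). Next, the white ring.

Request:
carry_out(targets=[{"rx": 0,"ry": 0,"rz": 0,"tx": -0.06,"ty": 0.005,"tz": 0,"gripper": 0},{"rx": 0,"ry": 0,"rz": 0,"tx": -0.12,"ty": 0.02,"tz": 0,"gripper": 0},{"rx": 0,"ry": 0,"rz": 0,"tx": -0.158,"ty": 0.055,"tz": 0,"gripper": 0},{"rx": 0,"ry": 0,"rz": 0,"tx": -0.16,"ty": 0.11,"tz": 0,"gripper": 0},{"rx": 0,"ry": 0,"rz": 0,"tx": -0.16,"ty": 0.17,"tz": 0,"gripper": 0},{"rx": 0,"ry": 0,"rz": 0,"tx": -0.16,"ty": 0.22,"tz": 0,"gripper": 0},{"rx": 0,"ry": 0,"rz": 0,"tx": -0.16,"ty": 0.233,"tz": -0.02,"gripper": 0},{"rx": 0,"ry": 0,"rz": 0,"tx": -0.16,"ty": 0.233,"tz": -0.03,"gripper": 0},{"rx": 0,"ry": 0,"rz": 0,"tx": -0.16,"ty": 0.233,"tz": -0.03,"gripper": 0}])

```text
clock: 10.05
ee_pos: [0.4129, -0.1481, 0.1173]
tool_rot: [0.131, 0.991, 0.0, -0.001]
ft_force: [0.8, 0.1, 0.5]
finger_gap: 0.0853
finger_force: 0.0
```

```bash
python3 - <<'E'
from fit import *
print(robot.get_obs()['ee_pos'])
s=snap('wrist','w5.png'); p=at(s,(.414,-.149),.035,.034,.046); print('wrist',edge(p,np.array([414,-149]),26),np.percentile(p[:,2],[50,95]))
p=at(s,(.414,-.149),.017,-.01,.05); print('inside',np.percentile(p[:,2],[5,50,90]))
s=snap('side','s5.png'); p=at(s,(.414,-.149),.035,.034,.046); print('side',len(p),edge(p,np.array([414,-149]),26))
E
```

```text
[ 0.41285062 -0.14812291  0.11726753]
wrist (array([ 412.4, -146.9]), np.float64(0.53), 60) [0.04066076 0.04183316]
inside [4.19070444e-05 1.28427748e-03 2.88571333e-02]
side 164 (array([ 411.8, -149.8]), np.float64(1.82), 59)
```

View pics/w5.png

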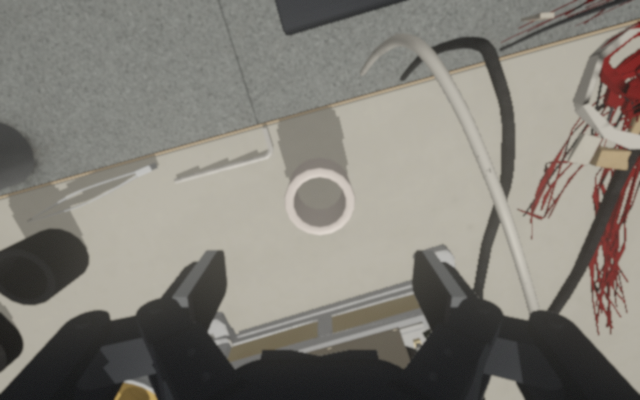

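The white ring is at (320,202), upright and clear, with open fingers on both sides. Grasp it.

Request:
carry_out(targets=[{"rx": 0,"ry": 0,"rz": 0,"tx": 0,"ty": 0.0005,"tz": -0.05,"gripper": 0},{"rx": 0,"ry": 0,"rz": 0,"tx": 0,"ty": 0.0005,"tz": -0.085,"gripper": 0},{"rx": 0,"ry": 0,"rz": 0,"tx": 0,"ty": 0.0005,"tz": -0.104,"gripper": 0},{"rx": 0,"ry": 0,"rz": 0,"tx": 0,"ty": 0.0005,"tz": -0.104,"gripper": 0},{"rx": 0,"ry": 0,"rz": 0,"tx": 0,"ty": 0.0005,"tz": -0.104,"gripper": 100},{"rx": 0,"ry": 0,"rz": 0,"tx": 0,"ty": 0.0005,"tz": -0.104,"gripper": 200},{"rx": 0,"ry": 0,"rz": 0,"tx": 0,"ty": 0.0005,"tz": -0.104,"gripper": 255},{"rx": 0,"ry": 0,"rz": 0,"tx": 0,"ty": 0.0005,"tz": -0.104,"gripper": 255}], squeeze=40)

```text
clock: 11.15
ee_pos: [0.415, -0.1481, 0.0157]
tool_rot: [0.131, 0.991, -0.0, 0.001]
ft_force: [-1.3, 0.2, 5.5]
finger_gap: 0.0498
finger_force: 41.4
```

Request:
carry_out(targets=[{"rx": 0,"ry": 0,"rz": 0,"tx": 0,"ty": 0,"tz": 0.03,"gripper": 255},{"rx": 0,"ry": 0,"rz": 0,"tx": 0,"ty": 0,"tz": 0.08,"gripper": 255},{"rx": 0,"ry": 0,"rz": 0,"tx": 0,"ty": 0,"tz": 0.12,"gripper": 255},{"rx": 0,"ry": 0,"rz": 0,"tx": 0,"ty": 0,"tz": 0.12,"gripper": 255}])

```text
clock: 11.65
ee_pos: [0.4167, -0.1485, 0.1381]
tool_rot: [0.131, 0.991, -0.001, 0.004]
ft_force: [0.5, 0.3, -0.6]
finger_gap: 0.0497
finger_force: 42.5
```

```bash
python3 - <<'E'
from fit import *
o=robot.get_obs();e=o['ee_pos'];print(e,o['finger_gap'])
s=snap('wrist','w6.png'); S=snap('side','s6.png'); 
b=S['pixels'][110:250,150:330]; cv2.imwrite('pics/c6.png',np.hstack([cv2.resize(b,(400,300)),cv2.resize(s['pixels'],(400,300))])[:,:,::-1])
E
```

```text
[ 0.41668495 -0.14847526  0.13814225] 0.04966078671880478
```

View pics/c6.png

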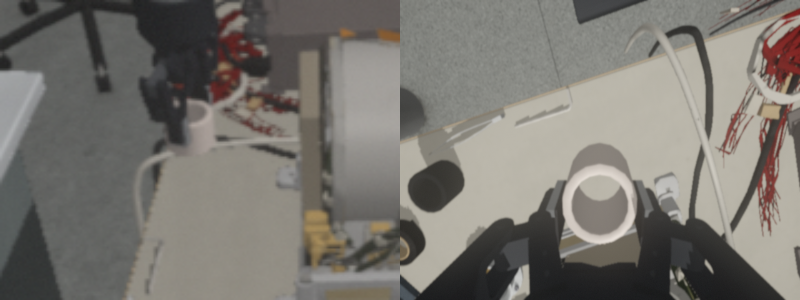

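The white ring is held upright (wrist crop 598,200). Carrying it over to the housing.

Request:
carry_out(targets=[{"rx": 0,"ry": 0,"rz": 0,"tx": 0,"ty": -0.06,"tz": 0,"gripper": 255},{"rx": 0,"ry": 0,"rz": 0,"tx": 0,"ty": -0.12,"tz": 0,"gripper": 255},{"rx": 0,"ry": 0,"rz": 0,"tx": 0.005,"ty": -0.18,"tz": 0,"gripper": 255},{"rx": 0,"ry": 0,"rz": 0,"tx": 0.04,"ty": -0.215,"tz": 0,"gripper": 255},{"rx": 0,"ry": 0,"rz": 0,"tx": 0.09,"ty": -0.23,"tz": 0,"gripper": 255},{"rx": 0,"ry": 0,"rz": 0,"tx": 0.135,"ty": -0.231,"tz": 0,"gripper": 255},{"rx": 0,"ry": 0,"rz": 0,"tx": 0.157,"ty": -0.231,"tz": -0.02,"gripper": 255},{"rx": 0,"ry": 0,"rz": 0,"tx": 0.157,"ty": -0.231,"tz": -0.04,"gripper": 255},{"rx": 0,"ry": 0,"rz": 0,"tx": 0.157,"ty": -0.231,"tz": -0.04,"gripper": 255}])

```text
clock: 12.88
ee_pos: [0.5685, -0.3767, 0.0902]
tool_rot: [0.13, 0.991, 0.002, -0.003]
ft_force: [-0.9, 0.2, -1.1]
finger_gap: 0.0497
finger_force: 42.5
```

```bash
cat > wf.py <<'E'
from fit import *
import sys
o=robot.get_obs();e=o['ee_pos'];print(e,o['ft_force'])
s=snap('wrist',sys.argv[1]+'.png'); w=world(s); ok=s['range_z']>0; g=cv2.cvtColor(s['pixels'],cv2.COLOR_RGB2HSV)
zt=e[2]+.0245
d=np.hypot(w[...,0]-e[0],w[...,1]-e[1]); m=ok&(g[...,2]>140)&(d<.03)&(abs(w[...,2]-zt)<.006)
p=w[m]; print('ring top',len(p),np.percentile(p[:,2],[5,95]).round(4) if len(p) else '')
if len(p): print(edge(p[p[:,0]<e[0]+.005],e[:2]*1000,26), edge(p,e[:2]*1000,26))
m=ok&(cv2.inRange(g,(15,100,60),(35,255,255))>0)&(np.hypot(w[...,0]-.572,w[...,1]+.38)<.02)&(w[...,2]>.048)&(w[...,2]<.062); p=w[m]
print('neck',len(p),cv2.minEnclosingCircle((p[:,:2]*1000).astype(np.float32)) if len(p) else '')
p=w[ok&(abs(w[...,2]-.030)<.004)&(np.hypot(w[...,0]-.572,w[...,1]+.38)<.047)]; print('rim',edge(p,np.array([572,-380]),41))
S=snap('side',sys.argv[1]+'s.png')
E
python3 wf.py w7
```

```text
[ 0.56851035 -0.3766702   0.09018684] [-0.94006294  0.22797594 -1.0757513 ]
ring top 5493 [0.1107 0.1161]
(array([ 566.6, -375.5]), np.float64(0.56), 36) (array([ 566.3, -375.5]), np.float64(0.54), 60)
neck 212 ((576.94140625, -380.5350036621094), 11.462545394897461)
rim (array([ 572.7, -379.2]), np.float64(1.99), 54)
```

View pics/w7.png

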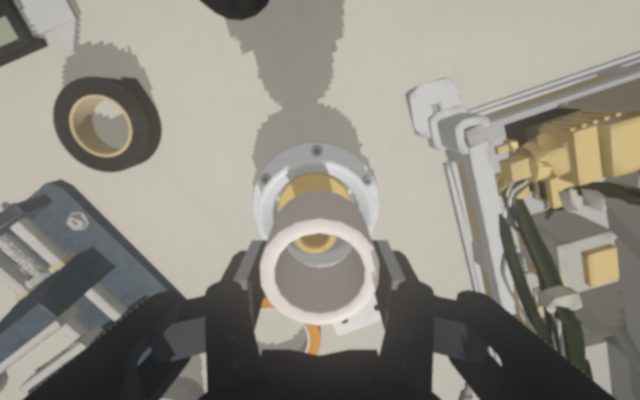

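The ring (318,270) is held over the neck, which shows through its hole. The arm is still settling, so I'll let it settle and remeasure.

Request:
carry_out(targets=[{"rx": 0,"ry": 0,"rz": 0,"tx": 0,"ty": 0,"tz": 0,"gripper": 255},{"rx": 0,"ry": 0,"rz": 0,"tx": 0,"ty": 0,"tz": 0,"gripper": 255},{"rx": 0,"ry": 0,"rz": 0,"tx": 0,"ty": 0,"tz": 0,"gripper": 255},{"rx": 0,"ry": 0,"rz": 0,"tx": 0,"ty": 0,"tz": 0,"gripper": 255}])

```text
clock: 13.48
ee_pos: [0.5709, -0.3786, 0.0946]
tool_rot: [0.131, 0.991, -0.0, 0.0]
ft_force: [-0.6, -0.5, -0.1]
finger_gap: 0.0498
finger_force: 42.5
```

```bash
python3 wf.py w8
```

```text
[ 0.57085251 -0.37856086  0.09464535] [-0.56025169 -0.49727942 -0.1073055 ]
ring top 5580 [0.115  0.1205]
(array([ 568.8, -377.2]), np.float64(0.58), 36) (array([ 568.4, -377.2]), np.float64(0.54), 60)
neck 110 ((580.1600341796875, -381.42596435546875), 8.378585815429688)
rim (array([ 573. , -379.3]), np.float64(1.02), 54)
```

Request:
carry_out(targets=[{"rx": 0,"ry": 0,"rz": 0,"tx": 0.0035,"ty": -0.002,"tz": 0,"gripper": 255},{"rx": 0,"ry": 0,"rz": 0,"tx": 0.0035,"ty": -0.002,"tz": -0.01,"gripper": 255},{"rx": 0,"ry": 0,"rz": 0,"tx": 0.0035,"ty": -0.002,"tz": -0.02,"gripper": 255},{"rx": 0,"ry": 0,"rz": 0,"tx": 0.0035,"ty": -0.002,"tz": -0.03,"gripper": 255},{"rx": 0,"ry": 0,"rz": 0,"tx": 0.0035,"ty": -0.002,"tz": -0.04,"gripper": 255},{"rx": 0,"ry": 0,"rz": 0,"tx": 0.0035,"ty": -0.002,"tz": -0.04,"gripper": 255},{"rx": 0,"ry": 0,"rz": 0,"tx": 0.0035,"ty": -0.002,"tz": -0.04,"gripper": 255}])

```text
clock: 14.45
ee_pos: [0.5744, -0.3805, 0.0544]
tool_rot: [0.131, 0.991, -0.0, 0.0]
ft_force: [0.3, 0.4, -0.3]
finger_gap: 0.0499
finger_force: 42.5
```

```bash
python3 wf.py w9
```

```text
[ 0.57442245 -0.38054509  0.05443123] [ 0.26552518  0.43713678 -0.31133962]
ring top 4822 [0.0779 0.0803]
(array([ 572.4, -379.3]), np.float64(0.62), 36) (array([ 572.1, -379.4]), np.float64(0.5), 60)
neck 690 ((571.21630859375, -379.5346374511719), 13.362521171569824)
rim (array([ 571.3, -378.3]), np.float64(11.73), 56)
```

Centred within about 1 mm on the neck. Continue down.

Request:
carry_out(targets=[{"rx": 0,"ry": 0,"rz": 0,"tx": 0,"ty": 0,"tz": -0.008,"gripper": 255},{"rx": 0,"ry": 0,"rz": 0,"tx": 0,"ty": 0,"tz": -0.015,"gripper": 255},{"rx": 0,"ry": 0,"rz": 0,"tx": 0,"ty": 0,"tz": -0.021,"gripper": 255},{"rx": 0,"ry": 0,"rz": 0,"tx": 0,"ty": 0,"tz": -0.022,"gripper": 255},{"rx": 0,"ry": 0,"rz": 0,"tx": 0,"ty": 0,"tz": -0.022,"gripper": 255}])

```text
clock: 15.18
ee_pos: [0.5743, -0.3805, 0.0322]
tool_rot: [0.131, 0.991, 0.0, -0.0]
ft_force: [-0.5, -0.3, -1.3]
finger_gap: 0.0498
finger_force: 42.5
```

Request:
carry_out(targets=[{"rx": 0,"ry": 0,"rz": 0,"tx": 0,"ty": 0,"tz": -0.0015,"gripper": 255},{"rx": 0,"ry": 0,"rz": 0,"tx": 0,"ty": 0,"tz": -0.0025,"gripper": 255},{"rx": 0,"ry": 0,"rz": 0,"tx": 0,"ty": 0,"tz": -0.0025,"gripper": 255}])

```text
clock: 15.55
ee_pos: [0.5744, -0.3805, 0.0299]
tool_rot: [0.131, 0.991, -0.0, 0.0]
ft_force: [0.9, 1.0, -0.3]
finger_gap: 0.0496
finger_force: 42.6
```

Request:
carry_out(targets=[{"rx": 0,"ry": 0,"rz": 0,"tx": 0,"ty": 0,"tz": -0.001,"gripper": 255},{"rx": 0,"ry": 0,"rz": 0,"tx": 0,"ty": 0,"tz": -0.001,"gripper": 255}])

```text
clock: 15.8
ee_pos: [0.5744, -0.3805, 0.0298]
tool_rot: [0.131, 0.991, -0.0, 0.0]
ft_force: [-1.7, 0.6, 4.7]
finger_gap: 0.0499
finger_force: 43.1
```

Contact at the predicted height. Release and withdraw.

Request:
carry_out(targets=[{"rx": 0,"ry": 0,"rz": 0,"tx": 0,"ty": 0,"tz": 0,"gripper": 70},{"rx": 0,"ry": 0,"rz": 0,"tx": 0,"ty": 0,"tz": 0,"gripper": 40},{"rx": 0,"ry": 0,"rz": 0,"tx": 0,"ty": 0,"tz": 0,"gripper": 20},{"rx": 0,"ry": 0,"rz": 0,"tx": 0,"ty": 0,"tz": 0.01,"gripper": 10},{"rx": 0,"ry": 0,"rz": 0,"tx": 0,"ty": 0,"tz": 0.04,"gripper": 10},{"rx": 0,"ry": 0,"rz": 0,"tx": 0,"ty": 0,"tz": 0.09,"gripper": 10},{"rx": 0,"ry": 0,"rz": 0,"tx": 0,"ty": 0,"tz": 0.14,"gripper": 10},{"rx": 0,"ry": 0,"rz": 0,"tx": -0.04,"ty": 0,"tz": 0.16,"gripper": 10},{"rx": 0,"ry": 0,"rz": 0,"tx": -0.06,"ty": 0,"tz": 0.16,"gripper": 10}])

```text
clock: 16.92
ee_pos: [0.5144, -0.3814, 0.1924]
tool_rot: [0.131, 0.991, -0.001, 0.002]
ft_force: [-0.1, -0.5, -0.4]
finger_gap: 0.0819
finger_force: 0.0
```

```bash
python3 - <<'E'
from fit import *
s=snap('wrist','w10.png'); S=snap('side','s10.png'); c=np.array([572,-380])
for n,q in(('wrist',s),('side',S)):
    p=at(q,(.572,-.38),.03,.046,.064); print(n,len(p),np.percentile(p[:,2],[5,50,95]).round(4),edge(p,c,26))
    A=np.c_[p[:,:2]-[.572,-.38],np.ones(len(p))]; r=np.hypot(*A[:,:2].T); k=(r>.0195)&(p[:,2]>.051); print('tilt deg',np.degrees(np.linalg.lstsq(A[k],p[k,2],rcond=None)[0][:2]).round(1))
b=S['pixels'][210:340,220:380]; cv2.imwrite('pics/c10.png',np.hstack([cv2.resize(b,(400,325)),cv2.resize(s['pixels'][:260],(400,325))])[:,:,::-1])
print(robot.get_obs()['ee_pos'],robot.get_obs()['ft_force'])
E
```

```text
wrist 1749 [0.0477 0.0547 0.057 ] (array([ 572. , -378.6]), np.float64(0.54), 60)
tilt deg [ 0.5 -0.4]
side 388 [0.0471 0.0531 0.0561] (array([ 571.1, -381.2]), np.float64(1.31), 60)
tilt deg [0.  0.1]
[ 0.51294678 -0.38077781  0.19050865] [-0.79925356  1.15001912  0.4136399 ]
```

View pics/c10.png

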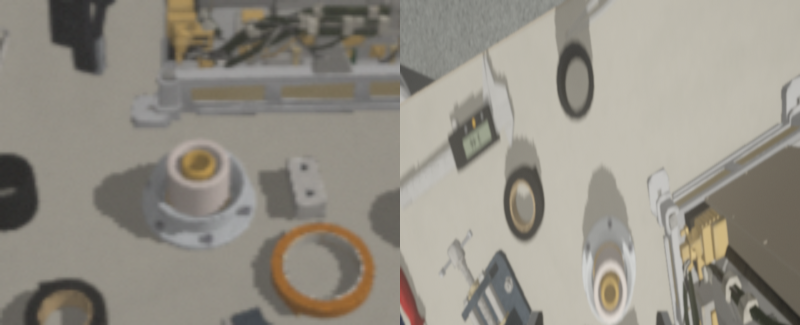

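The white ring (side crop 198,175) sits in the housing round the brass neck. Its top is at about 54 mm with no tilt, the black ring has not moved, and the gripper is clear. Handing in.

```bash
python3 -c "
from plant import sign_off; print(sign_off())"
```

```text
the job is handed in; nothing more can be done
None
```

The feedthrough is assembled and handed in at about 17 s: the brass ring is on the bore floor and the white ring sits on its flange. In the last images both measured fully home, the white ring showed under 1° of tilt, and the black ring was left where it stood.

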